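Fetch the boxed-in display panel

ROBOT

A 6-joint arm with a two-finger parallel gripper is mounted at the origin on the work surface. World frame = base frame: x ahead of the robot, y to its left, z up, the work surface at z = 0. Lengths are in m, angles in rad, forces in N, time in s.
With the tool pointing down it reaches from about 0.325 to 0.875 m from the base axis. Payload 4.4 kg.
Tool frame: the origin (TCP) lies midway between the tips of the shut fingers; the grasp point (between the pads) lies grasp_offset behind it (grasp_offset is the distance from the TCP to the grasp point, in m); z points along the fingers, y is the line along which they close (so a half turn about z gives the same grasp; the last joint's range is limited). The gripper opens to 85 mm and grips with 20 to 120 N. Pads are 22 mm wide; open, the fingers measure 114 mm over their backs; the gripper's body (76 mm by 85 mm) begins 54 mm behind the grasp point. The pads swing forward as they close: fully open they stand 13 mm farther back than shut.
Start: joints at [1.123, 0.207, 1.542, -0, 1.393, -0.15], TCP at [0.169, 0.55, 0.231] pointing down, gripper open.
Joint ranges: [-2.73, 2.73], [-0.86, 2.22], [0.23, 2.46], [-1.11, 4.25], [0.08, 2.63], [-2.82, 2.82]. Speed limits (rad/s): [2.79, 2.79, 3.14, 3.14, 3.14, 3.14].

INTERFACE

Orientations are given as a unit quaternion [x, y, z, w].
In Python, from workcell import * gives the robot as it stands. Calls block until the motion is done:
- move_to(position, orientation): joint-space move of the TCP to a pose.
- movel(position, speed=0.15, rot=None, threshold=None): straight line of the TCP; rot=None keeps the orientation; speed is the mean speed in m/s. With threshold (N) it stops when the force on the tool has changed by that much, and returns True; else False.
- movej(angles): joint-space move.
- command_gripper(opening): finger opening in m; the grip force is fixed at half the most; returns when the fingers have stopped.
- hold(seconds).
- solve_ik(position, orientation): joint angles nearest the present ones, or None.
- snapshot(name): name is "scene" or "side" or "wrist"; returns the picture (400x640x3 uint8, blue, green, red); there is no depth.
- camera_info(name): a dict with "K" (3x3 intrinsics, pixels), "extrinsics" (4x4, takes a point from world to camera coordinates). Camera axes: x right, y down, z forward; pixel columns grow to the right and rows downward; lengths in m; the calibration is good to about 2 mm. A picture is of the moment at which its call begins: read the wrist's pose just before it. camera_info takes no time and is no camera call; for the wrist camera it gives the pose at the moment of the call.
A pose or a line that the arm cannot do raises PlanningError and nothing moves.
- close_job(): hands the job in; it is judged then, once.
Readings, each from a call of its own:
- current_t(): time.
- current_joints(): joint angles.
- current_joint_velocities(): joint speeds.
- current_joint_torque(): joint torques, N m.
- current_tool_pos(): TCP position.
- current_orientation(): TCP orientation.
- current_force(): force on the tool from outside, world axes, zero at the start.
- current_moment(): the same for the moment, N m.
- current_finger_gap(): finger opening in m.
- current_finger_force(): force on a finger pad.
Only numpy, scipy, OpenCV 4.12 (cv2) and the standard library are available. Lean on these libraries where they do the work, as an engineer would, in place of code of your own. Each camera call takes 0.05 s, during which the arm holds its last target. There are 200 camera calls.

TASK

The black phone display panel on the plywood board is boxed in by the two orange spring clamps and the aluminium tin: first move all three, upright, onto the green side mat while the panel stays where it lies. Then lay the panel flat, screen up, centred and lengthwise on the red bed of the clear mould, and only after that stand each of the three back upright in the middle of its own pad on the board: the clamp with blue caps on the blue pad and the clamp with white caps on the white pad, both lengthwise along their pads, and the tin on the round black pad. Let nothing fall over and leave the other objects on the counter alone.

Things in the scene. Friction and masses are not known exactly. Their poses are not given: they have to be found in the camera images.
- panel: glossy black phone display panel with a dark metal underside, a flat slab 132 (its x) x 62 (its y) x 8 mm, 70 g. Origin: centre of its underside, z up out of the screen. At the start it lies on a grey plastic bar (112 x 36 mm, top 18 mm above the counter) of the board, so its long edges overhang the bar by 13 mm and are free underneath. A clamp or the tin stands within 20 mm of each long edge and of one end, too close for a finger beside the long edges.
- clamp_blue: orange spring clamp standing like a letter A on its two handle ends, with blue jaw caps on top and blue feet. 64 mm long over the feet (its x), 40 mm wide (its y), 100 mm tall, 90 g. The jaws, a block 26 (x) x 36 (y) mm, reach from 60 to 100 mm above its foot: grip there, rigid (it does not open). Origin: centre of its underside, z up.
- clamp_white: same orange spring clamp, but with white jaw caps and white feet. Same sizes, origin and axes.
- tin: round dented aluminium tin with closed lid, 50 mm diameter, 80 mm tall, 200 g. Origin: centre of its underside, z up.
- home_blue: flat blue rectangular pad on the board, home of the clamp with blue caps. 84 (its x) x 64 (its y) x 2 mm, fixed. Origin: centre of its underside; its top is 2 mm above that and 10 mm above the counter. The x axis runs along the pad and along the board. Which pad is at which place on the board changes.
- home_white: same pad in white, home of the clamp with white caps. Same size, origin, axes and height.
- home_tin: flat round black pad on the board, home of the tin, 68 mm diameter, 2 mm thick, fixed. Origin: centre of its underside; its top is 2 mm above that and 10 mm above the counter.
- board: plywood storage board 240 (its x) x 200 (its y) x 8 mm, fixed on the counter. Origin: centre of its underside. It carries the grey bar, centred at x = +45 mm, and the three pads: one at x = -60, y = 0 and one at x = +45, y = +60 and y = -60 mm each.
- mould: clear acrylic alignment mould, fixed on the counter: a base plate 170 (its x) x 100 (its y) x 6 mm with a brass stud at each corner (to 9 mm) and on it a red bed 116 (x) x 40 (y) mm, whose flat top is 20 mm above the counter. Origin: centre of its underside. The panel lies on the bed with its x along the mould's x (either way round), its centre over the origin, its edges overhanging the bed.
- side_mat: plain green mat 280 (its x) x 130 (its y) x 4 mm, fixed on the counter, empty at the start. Origin: centre of its underside; its top is 4 mm above the counter.
Not all that is in view belongs to the job. Leave any yellow look-alike of the clamp_blue alone.

How it is judged:
On the way, in this order (a step that is already met when the one before it is completed fails the run):
1. both clamps and the tin stand on the side mat, the panel still where it was (x of clamp_blue in the frame of side_mat between -0.14 and 0.14 m and y of clamp_blue in the frame of side_mat between -0.065 and 0.065 m and z of each of clamp_blue, clamp_white, tin in the frame of side_mat below 0.009 m and angle between each of clamp_blue, clamp_white, tin's own z axis and vertical below 0.12 rad and linear speed of each of clamp_blue, clamp_white, tin below 0.02 m/s and x of clamp_white in the frame of side_mat between -0.14 and 0.14 m and y of clamp_white in the frame of side_mat between -0.065 and 0.065 m and x of tin in the frame of side_mat between -0.14 and 0.14 m and y of tin in the frame of side_mat between -0.065 and 0.065 m and distance of panel from where it was at the start of the episode below 0.02 m), for 0.2 s.
2. the panel lies on the mould's bed while the three still stand on the side mat (horizontal distance between panel and mould below 0.012 m and z of panel in the frame of mould between 0.016 and 0.024 m and angle between the x axis of panel and the x axis of mould, either way round below 0.2 rad and angle between panel's own z axis and vertical below 0.08 rad and linear speed of each of panel, clamp_blue, clamp_white, tin below 0.02 m/s and angular speed of panel below 0.2 rad/s and x of clamp_blue in the frame of side_mat between -0.14 and 0.14 m and y of clamp_blue in the frame of side_mat between -0.065 and 0.065 m and z of each of clamp_blue, clamp_white, tin in the frame of side_mat below 0.009 m and angle between each of clamp_blue, clamp_white, tin's own z axis and vertical below 0.12 rad and x of clamp_white in the frame of side_mat between -0.14 and 0.14 m and y of clamp_white in the frame of side_mat between -0.065 and 0.065 m and x of tin in the frame of side_mat between -0.14 and 0.14 m and y of tin in the frame of side_mat between -0.065 and 0.065 m), for 0.2 s.
At the end, for the whole second after the job is handed in: The panel lies flat at rest on the mould's bed, centre within 12 mm of the mould's, lengthwise within 0.2 rad. Each clamp and the tin stands upright at rest on its own pad, within 15 mm of its middle, the clamps along their pads within 0.35 rad (horizontal distance between panel and mould below 0.012 m and z of panel in the frame of mould between 0.016 and 0.024 m and angle between the x axis of panel and the x axis of mould, either way round below 0.2 rad and angle between panel's own z axis and vertical below 0.08 rad and linear speed of each of panel, clamp_blue, clamp_white, tin below 0.02 m/s and angular speed of each of panel, clamp_blue, clamp_white, tin below 0.2 rad/s and horizontal distance between clamp_blue and home_blue below 0.015 m and z of clamp_blue in the frame of home_blue between -0.002 and 0.006 m and angle between each of clamp_blue, clamp_white, tin's own z axis and vertical below 0.12 rad and angle between the x axis of clamp_blue and the x axis of home_blue, either way round below 0.35 rad and horizontal distance between clamp_white and home_white below 0.015 m and z of clamp_white in the frame of home_white between -0.002 and 0.006 m and angle between the x axis of clamp_white and the x axis of home_white, either way round below 0.35 rad and horizontal distance between tin and home_tin below 0.015 m and z of tin in the frame of home_tin between -0.002 and 0.006 m); the robot touches nothing.
It fails at once if a bystander (screwdriver, tape roll, jar) is moved by more than 20 mm (distance of any of driver, tape, jar from where it was at the start of the episode above 0.02 m).
It fails at once if a clamp, the tin or the panel tips over (angle between any of clamp_blue, clamp_white, tin, panel's own z axis and vertical above 0.7 rad).
It also fails if it takes over 144 s, if anything falls off the work surface, if the arm or the gripper's body presses on something with over 40 N, if the wrist force passes 120 N, or if a joint passes its speed limit or range.

## Working session

There is one attempt and no reset: what is moved stays moved. The work goes in short steps, each a Python script; the robot and the scene stay as the last script left them, time stands still between calls to the robot, and variables do not carry over. Pictures are saved under pics/ and viewed, at most 14 in all, crops included, and the job is handed in when it is done.

```bash
mkdir -p pics; ls; python3 - <<'E'
from workcell import *
import cv2
for n in("scene","side"):
    cv2.imwrite(f"pics/{n}0.png",snapshot(n)); c=camera_info(n); print(n,c["K"],c["extrinsics"])
print(grasp_offset if 'grasp_offset' in globals() else None, current_t(), current_orientation())
E
```

```text
pics
scene [[418.41235115   0.         323.55932802]
 [  0.         418.41235115 190.18058752]
 [  0.           0.           1.        ]] [[-0.81106743  0.58488448  0.00893087  0.38335689]
 [ 0.32034397  0.45689656 -0.82983448 -0.18058751]
 [-0.4894378  -0.67019077 -0.55793814  1.56880078]
 [ 0.          0.          0.          1.        ]]
side [[425.65233365   0.         325.15850989]
 [  0.         425.65233365 189.43913518]
 [  0.           0.           1.        ]] [[-0.98779902 -0.15572279  0.00187095  0.53193368]
 [-0.10319681  0.64551815 -0.75674087  0.03167766]
 [ 0.11663407 -0.74770096 -0.65371229  1.30283911]
 [ 0.          0.          0.          1.        ]]
0.0187 0.1 [ 1.48307147e-01  9.88940782e-01 -1.01075838e-03 -3.13827002e-04]
```

View pics/scene0.png

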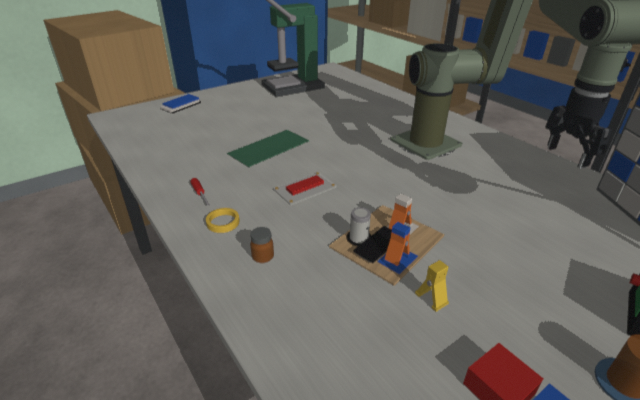

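View pics/side0.png

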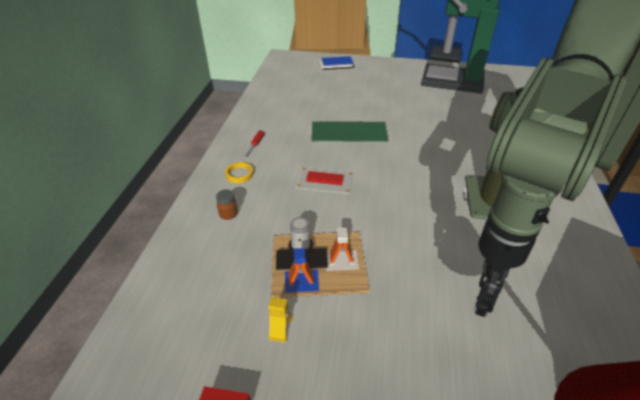

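Candidates: the orange clamps are blue at scene (398,245) / side (301,266) and white at (402,212) / (342,247). The yellow look-alike at (438,285) is not to be touched. The tin is at (360,226), the jar at (262,245) is a bystander, the panel is at (375,245), the mould at (305,186) and the mat at (268,147).

```bash
cat > h.py <<'E'
from workcell import *
import numpy as np, cv2
def ray(ci,px,z):
    K,E=np.array(ci["K"]),np.array(ci["extrinsics"]); R,t=E[:3,:3],E[:3,3]
    px=np.atleast_2d(np.array(px,float))
    d=(np.linalg.inv(K)@np.c_[px,np.ones(len(px))].T).T@R; o=-R.T@t
    return o+d*((z-o[2])/d[:,2])[:,None]
def q(yaw):  # tool down, closing line (tool y) at angle yaw from world x ; 
    a=yaw+np.pi/2   # rotation Rz(a)*Rx(pi): tool x at angle a, tool y at a-90
    return [np.cos(a/2),np.sin(a/2),0,0]
def wpic(name):
    ci=camera_info("wrist"); im=snapshot("wrist"); cv2.imwrite(f"pics/{name}.png",im)
    np.savez(f"pics/{name}.npz",K=ci["K"],extrinsics=ci["extrinsics"]); return ci,im
E
python3 - <<'E'
from h import *
s=camera_info("scene"); d=camera_info("side"); np.set_printoptions(precision=3,suppress=True)
print("board",ray(s,[(330,243),(392,281),(442,237),(388,205)],.008).round(3)[:,:2], ray(d,[(272,232),(272,293),(369,290),(363,232)],.008)[:,:2])
print("mould",ray(s,[(305,186)],.01), ray(d,[(325,180)],.01))
print("mat",ray(s,[(228,152),(247,164),(309,145),(290,131)],.004)[:,:2], ray(d,[(312,122),(314,140),(388,140),(386,122)],.004)[:,:2])
print("yellow",ray(s,[(440,306)],0),"jar",ray(s,[(262,258)],0),"tape",ray(s,[(223,222)],0),"driver",ray(s,[(208,204),(195,180)],0))
w=camera_info("wrist"); E=w["extrinsics"]; print(w["K"]); print(-E[:3,:3].T@E[:3,3], E[2,:3],current_tool_pos())
E
```

```text
board [[0.639 0.259]
 [0.601 0.449]
 [0.384 0.41 ]
 [0.402 0.223]] [[0.65  0.248]
 [0.599 0.446]
 [0.367 0.4  ]
 [0.399 0.208]]
mould [[0.545 0.003 0.01 ]] [[0.539 0.002 0.01 ]]
mat [[ 0.642 -0.344]
 [ 0.626 -0.23 ]
 [ 0.377 -0.224]
 [ 0.372 -0.362]] [[ 0.643 -0.342]
 [ 0.614 -0.223]
 [ 0.35  -0.265]
 [ 0.363 -0.387]]
yellow [[0.561 0.559 0.   ]] jar [[0.805 0.2   0.   ]] tape [[0.824 0.011 0.   ]] driver [[ 0.824 -0.093  0.   ]
 [ 0.805 -0.24  -0.   ]]
[[349.815   0.    323.399]
 [  0.    349.815 206.413]
 [  0.      0.      1.   ]]
[0.092 0.572 0.371] [ 0.301 -0.095 -0.949] [0.168 0.549 0.23 ]
```

```bash
python3 - <<'E'
from h import *
o=[np.cos(3.34/2),np.sin(3.34/2),0,0]
for n,p in dict(board=(0.44,0.325,0.33),mould=(0.48,0.0,0.33),mat=(0.42,-0.29,0.36)).items():
    move_to(list(p),o); hold(.2); wpic("w_"+n); print(n,current_t(),current_joints(),camera_info("wrist")["extrinsics"][2])
E
python3 -c "
import cv2,numpy as np
a=cv2.imread('pics/w_mould.png');b=cv2.imread('pics/w_mat.png')
cv2.imwrite('pics/mm.png',cv2.resize(np.vstack([a,b]),(480,600)))"
```

```text
board 1.7167 [ 4.79473218e-01  8.79168531e-02  1.47520636e+00  1.05778941e-04
  1.57904081e+00 -1.29108912e+00] [ 0.30881862  0.06220203 -0.94908481  0.31578647]
mould 3.2083 [-1.78670324e-01 -6.13283142e-02  1.62564690e+00  1.08770492e-04
  1.57733786e+00 -1.94966836e+00] [ 0.30930869  0.06263152 -0.94889695  0.32340406]
mat 4.6 [-7.71908482e-01 -3.82478193e-03  1.51009164e+00  8.84584549e-05
  1.63532675e+00 -2.54308370e+00] [ 0.30939149  0.06271552 -0.94886441  0.38843914]
```

View pics/w_board.png

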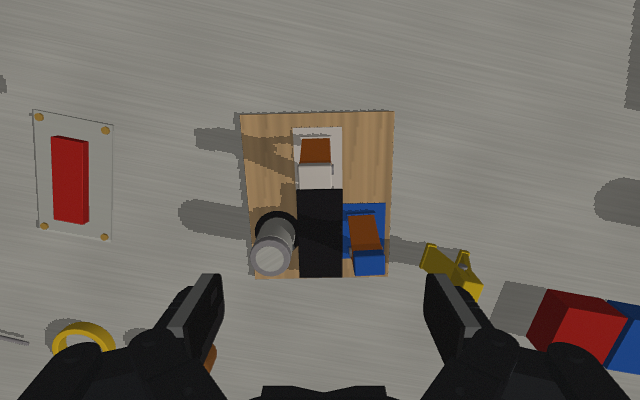

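View pics/mm.png

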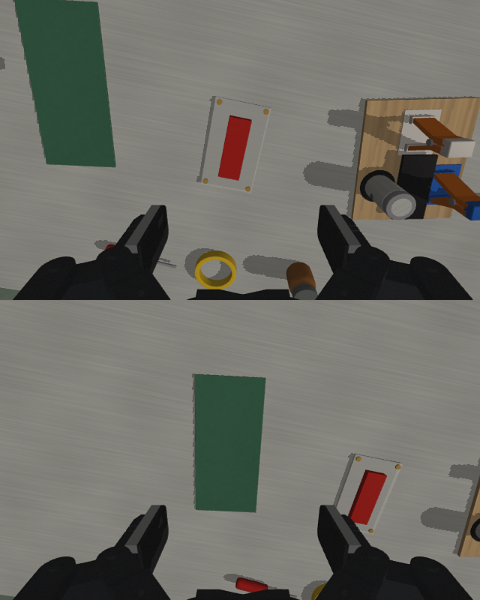

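The board view shows the white clamp (315,165) at the board's near end, the blue clamp (366,245) on the right, the tin top (270,257) on the left and the panel (320,235). The yellow look-alike (455,270) is off the board. In the stacked mould/mat picture the red bed is at (235,147) and the mat at (230,443). Next I measure by masks and check in one close crop.

```bash
cat >> h.py <<'E'
def load(n): return dict(np.load(f"pics/{n}.npz")),cv2.imread(f"pics/{n}.png")
def blobs(im,lo,hi,amin=60):
    m=cv2.inRange(cv2.cvtColor(im,cv2.COLOR_BGR2HSV),np.array(lo),np.array(hi))
    m=cv2.morphologyEx(m,cv2.MORPH_OPEN,np.ones((3,3),np.uint8))
    cs=cv2.findContours(m,cv2.RETR_EXTERNAL,cv2.CHAIN_APPROX_NONE)[0]
    return sorted([c[:,0] for c in cs if cv2.contourArea(c)>amin],key=lambda c:-cv2.contourArea(c))
def rect(ci,c,z):   # min-area rectangle in the world plane: centre, long, short, yaw of the long side
    P=ray(ci,c,z)[:,:2]; (x,y),(w,h),a=cv2.minAreaRect((P*1000).astype(np.float32))
    if w<h: w,h,a=h,w,a+90
    a=(np.radians(a)+np.pi/2)%np.pi-np.pi/2
    return np.round([x/1000,y/1000,w/1000,h/1000,a],4)
E
python3 - <<'E'
from h import *
for n in("w_mould","w_mat"):
    ci,im=load(n); print(n,"mat",rect(ci,blobs(im,(60,60,30),(90,255,140))[0],.004))
for n in("w_board","w_mould","w_mat"):
    ci,im=load(n); 
    for c in blobs(im,(0,200,130),(6,255,255))[:2]+blobs(im,(170,200,130),(180,255,255))[:1]: print(n,"red@.02",c.mean(0),rect(ci,c,.02))
ci,im=load("w_board")
for k,(lo,hi,z) in dict(wood=((8,50,90),(22,170,255),.008),blue=((100,120,40),(125,255,255),.11),black=((0,0,0),(180,255,22),.026),yel=((22,150,90),(32,255,255),.1),white=((0,0,150),(180,40,255),.11)).items():
    for c in blobs(im,lo,hi)[:4]: print(k,c.mean(0).round(),len(c),rect(ci,c,z))
hsv=cv2.cvtColor(im,cv2.COLOR_BGR2HSV)
for p in [(315,177),(325,135),(368,262),(368,270),(350,225),(270,257),(316,150),(308,232),(260,130),(380,150)]: print(p,hsv[p[1],p[0]])
cv2.imwrite("pics/crop.png",cv2.resize(im[100:310,220:500],None,fx=2.8,fy=2.8,interpolation=cv2.INTER_CUBIC))
E
```

```text
w_mould mat [ 0.4986 -0.3026  0.2776  0.1298  0.1515]
w_mat mat [ 0.4984 -0.3047  0.2777  0.1285  0.1509]
w_board red@.02 [ 67.26484018 179.89497717] [ 0.5416 -0.0021  0.1134  0.039  -0.014 ]
w_board red@.02 [589.80110497 331.13259669] [0.6336 0.7782 0.0942 0.0844 1.5659]
w_mould red@.02 [319.47435897 197.78205128] [0.5366 0.005  0.0297 0.0161 0.191 ]
w_mould red@.02 [324.41269841 165.92063492] [ 0.4965  0.005   0.0227  0.0155 -0.1651]
w_mat red@.02 [490.39378238 263.7253886 ] [ 0.5411 -0.0052  0.1121  0.0369 -0.0042]
wood [320. 166.] 765 [ 0.4757  0.3246  0.1991  0.1771 -1.3481]
wood [281. 270.] 131 [ 0.6128  0.2882  0.065   0.0476 -1.3706]
wood [348. 268.] 55 [0.5986 0.3944 0.0301 0.0164 0.2176]
wood [387. 259.] 73 [0.5734 0.4458 0.0555 0.0044 0.2553]
blue [626. 337.] 205 [0.5754 0.7288 0.1248 0.043  0.4767]
blue [361. 225.] 243 [0.4975 0.3809 0.0645 0.0466 0.2167]
blue [369. 262.] 104 [ 0.5348  0.3963  0.0355  0.0318 -1.3163]
black [441. 317.] 202 [0.6436 0.547  0.1592 0.0489 0.6343]
black [204. 316.] 200 [ 0.7135  0.1934  0.1592  0.0404 -0.2188]
black [312. 229.] 218 [ 0.5448  0.3263  0.0952  0.046  -1.5291]
black [560. 378.] 151 [0.7168 0.7674 0.1118 0.0228 0.8846]
yel [ 82. 338.] 164 [ 0.7172  0.0642  0.0831  0.0422 -1.3222]
yel [473. 289.] 59 [ 0.5518  0.5292  0.0253  0.0252 -0.0166]
white [322. 156.] 298 [0.4285 0.3158 0.0637 0.0487 0.2158]
white [297. 153.] 40 [0.4271 0.2939 0.0166 0.0062 0.1735]
(315, 177) [ 16  24 159]
(325, 135) [ 19  20 103]
(368, 262) [109 198 130]
(368, 270) [109 198 130]
(350, 225) [ 13 215 101]
(270, 257) [ 23  15 138]
(316, 150) [ 12 205 103]
(308, 232) [98 51 20]
(260, 130) [ 17 106 140]
(380, 150) [ 16 110 151]
```

View pics/crop.png

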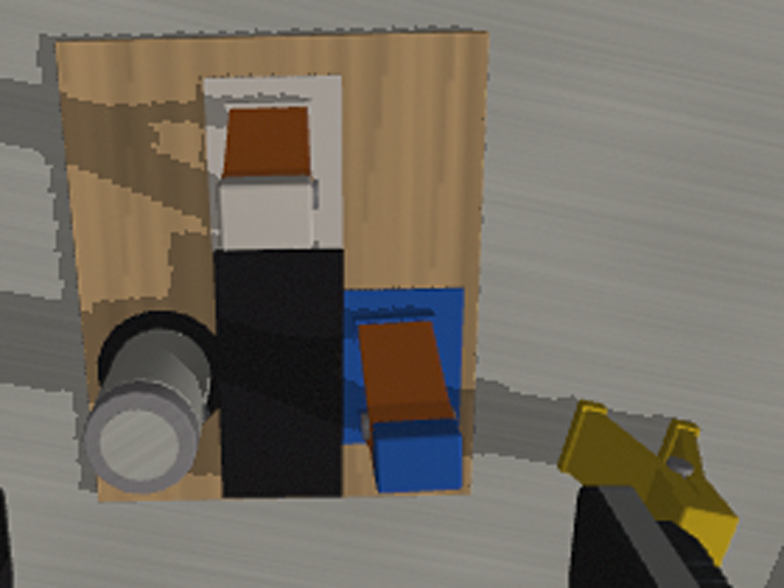

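The crop confirms the choice: blue-cap clamp (415,450), white-cap clamp (267,213), tin lid (141,437), with the yellow look-alike at (690,490) separate on the right. Now I turn these points into positions.

```bash
python3 - <<'E'
from h import *
np.set_printoptions(precision=4,suppress=True)
ci,im=load("w_board")
c=lambda *p:[(x/2.8+220,y/2.8+100) for x,y in p]
B=ray(ci,c((58,40),(487,32),(468,494),(98,500)),.008)[:,:2]; print("board",rect(ci,np.float32(c((58,40),(487,32),(468,494),(98,500))),.008)); bc=B.mean(0); d=(B[3]+B[2]-B[0]-B[1])/2; yaw=np.arctan2(d[1],d[0]); print(bc,yaw)
R=np.array([[np.cos(yaw),-np.sin(yaw)],[np.sin(yaw),np.cos(yaw)]])
loc=lambda P:(P[:,:2]-bc)@R
W=ray(ci,c((220,181),(312,179),(316,247),(218,249)),.11);Bl=ray(ci,c((370,426),(460,424),(462,488),(380,491)),.11)
T=ray(ci,c((141,437)),.09); P=ray(ci,c((216,250),(343,250),(343,495),(222,497)),.026)
Y=ray(ci,c((690,508),(737,520),(655,490)),.1)
for n,v in dict(W=W,B=Bl,T=T,P=P,Y=Y).items(): print(n,v[:,:2].mean(0),"\n",loc(v), loc(v).mean(0))
mp=blobs(im,(100,120,40),(125,255,255))[1]
for l,p in dict(m45y60=(.045,.06),m60=(-.06,0),m45ym=(.045,-.06)).items(): print(l,bc+R@np.array(p))
# cross-check in scene+side: board corners
ci,im=load("w_mould"); m=blobs(im,(0,150,60),(12,255,255))
for c in m[:3]: print("mould red",c.mean(0),rect(ci,c,.02))
E
```

```text
board [0.5059 0.3318 0.2381 0.1974 0.2185]
[0.5059 0.3318] 0.21808225592320443
W [0.4478 0.3171] 
 [[-0.073  -0.0188]
 [-0.0732  0.0155]
 [-0.0469  0.0167]
 [-0.0468 -0.0207]] [-0.06   -0.0018]
B [0.5357 0.3975] 
 [[0.0287 0.0379]
 [0.0284 0.0743]
 [0.0576 0.0762]
 [0.0584 0.0423]] [0.0433 0.0577]
T [0.5594 0.2835] 
 [[ 0.0418 -0.0588]] [ 0.0418 -0.0588]
P [0.5475 0.3419] 
 [[-0.0231 -0.0284]
 [-0.0221  0.0313]
 [ 0.1081  0.0312]
 [ 0.1081 -0.0308]] [0.0428 0.0008]
Y [0.5395 0.5215] 
 [[0.0747 0.1762]
 [0.081  0.1971]
 [0.0657 0.1604]] [0.0738 0.1779]
m45y60 [0.5369 0.4001]
m60 [0.4473 0.3188]
m45ym [0.5628 0.283 ]
mould red [312.1349 196.414 ] [ 0.5412 -0.0037  0.1163  0.0391 -0.0042]
```

```bash
cat >> h.py <<'E'
def o(yaw): a=yaw+np.pi; return [np.cos(a/2),np.sin(a/2),0,0]
BC,BY=np.array([.5059,.3318]),.218
MC,MY=np.array([.4985,-.3035]),.151
UC,UY=np.array([.5413,-.0035]),-.008
def at(c,yaw,p): return c+np.array([[np.cos(yaw),-np.sin(yaw)],[np.sin(yaw),np.cos(yaw)]])@np.array(p)
def pick(xy,yaw,z,zt=.25):
    move_to([*xy,zt],o(yaw)); movel([*xy,z],.12); command_gripper(0.0); hold(.1)
    print("gap",current_finger_gap(),"t",current_t()); movel([*xy,zt],.15)
def place(xy,yaw,z,zt=.25):
    move_to([*xy,zt],o(yaw)); movel([*xy,z+.03],.2); movel([*xy,z],.04); hold(.2); command_gripper(.085); hold(.1); movel([*xy,zt],.2)
E
python3 - <<'E'
from h import *
T=at(BC,BY,(.0425,-.0592))
command_gripper(.085); pick(T,BY,.049); place(at(MC,MY,(0,0)),MY,.044)
pick(np.array([.536,.398]),BY,.068); place(at(MC,MY,(.09,0)),MY,.063)
print(current_t()); wpic("m1")
E
```

```text
gap 0.048838652514954006 t 9.3167
gap 0.03618488536084603 t 21.5583
29.1333
```

View pics/m1.png

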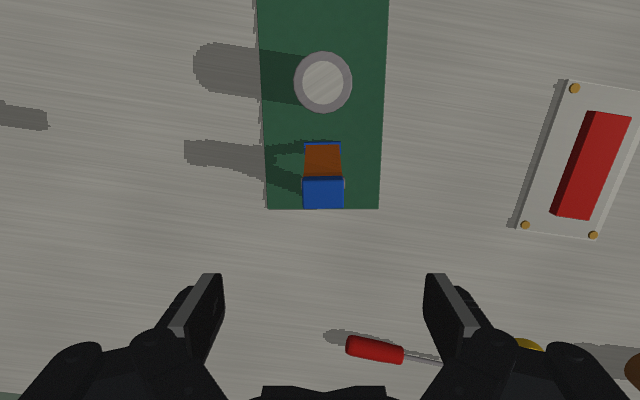

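The tin (323,82) and the blue clamp (323,190) stand upright on the mat. Next is the white clamp, then a fresh look at the panel.

```bash
python3 - <<'E'
from h import *
pick(np.array([.4478,.3175]),BY,.068); place(at(MC,MY,(-.09,0)),MY,.063)
wpic("m2"); move_to([*(UC-[.03,0]),.25],o(UY)); hold(.2); wpic("u2")
move_to([*at(BC,BY,(0,0)),.25],o(BY)); hold(.2); wpic("b2"); print(current_t())
a=[cv2.imread(f"pics/{n}.png") for n in("m2","u2","b2")]
cv2.imwrite("pics/three.png",cv2.resize(np.vstack([np.hstack(a[:2]),np.hstack([a[2],a[2]*0])]),(800,500),interpolation=cv2.INTER_AREA))
ci,im=load("u2"); print([ (c.mean(0),rect(ci,c,.02)) for c in blobs(im,(0,150,100),(12,255,255))[:2]])
ci,im=load("b2"); print([ (c.mean(0),rect(ci,c,.026)) for c in blobs(im,(0,0,0),(180,255,30))[:4]])
E
```

```text
gap 0.03529514958357802 t 33.6833
44.1417
[(array([325.93939394, 192.25757576]), array([ 0.542 , -0.0034,  0.1129,  0.0387, -0.0043]))]
[(array([153.51972789, 349.81360544]), array([ 0.7787,  0.117 ,  0.2894,  0.1896, -1.3545])), (array([498.5416079 , 350.57404795]), array([ 0.6649,  0.635 ,  0.2895,  0.1895, -1.3545])), (array([310.03971963, 202.9182243 ]), array([0.5537, 0.3124, 0.1296, 0.1181, 0.2158])), (array([322.7979798 , 393.87878788]), array([ 0.8036,  0.3935,  0.1885,  0.0222, -1.3545]))]
```

View pics/three.png

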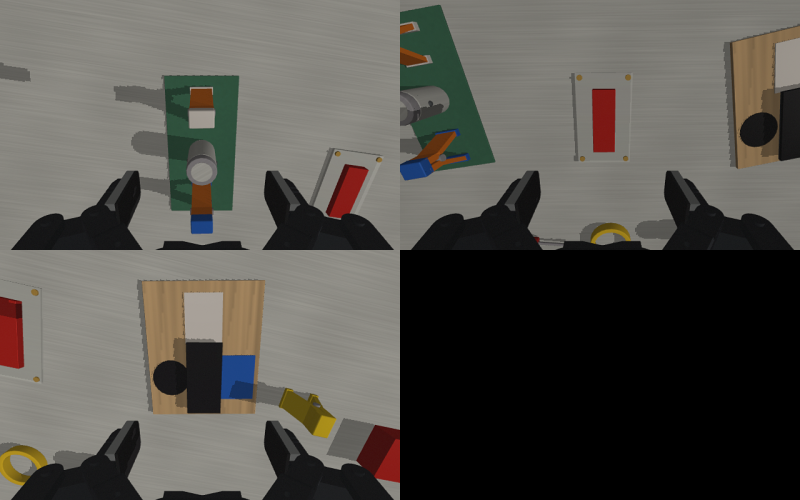

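The mat picture shows all three upright, with white at (202,110), the tin at (202,165) and blue at (202,205). The panel is still in place at board view (204,378), and the mould bed at (604,120) is clear. Now the panel grasp, using touch to find the tip height.

```bash
python3 - <<'E'
from h import *
P=at(BC,BY,(.0427,.0005)); print(P)
command_gripper(.072); print(current_finger_gap())
move_to([*P,.12],o(BY)); movel([*P,.045],.12); hold(.3)
print("touch",movel([*P,-.004],.02,threshold=3)); z=current_tool_pos()[2]; print(z,current_force(),current_t())
movel([*P,z+.004],.03)
wpic("pg")
E
```

```text
[0.54748124 0.34152321]
0.07163836756604301
touch True
0.001784981292799196 [ 0.22898755 -0.54681044  4.15329326] 48.0167
```

View pics/pg.png

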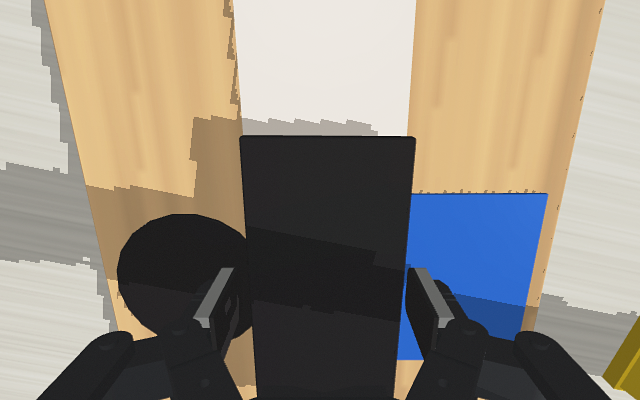

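The open fingers straddle the panel's long edges, at (215,310) and (430,310), on the tin and blue pads. Now grip and transfer.

```bash
python3 - <<'E'
from h import *
p=current_tool_pos(); command_gripper(0.0); hold(.2); print(current_finger_gap(),p)
movel([p[0],p[1],.16],.08); print(current_finger_gap())
move_to([*UC,.16],o(UY)); movel([*UC,.04],.12); movel([*UC,p[2]+.0025],.03); hold(.3)
print(current_force(),current_tool_pos(),current_finger_gap())
command_gripper(.075); hold(.2); movel([*UC,.10],.06); move_to([*(UC-[.06,0]),.25],o(UY)); hold(.2); ci,im=wpic("u3"); print(current_t())
for c in blobs(im,(0,0,0),(180,255,40))[:5]: print(c.mean(0),rect(ci,c,.028))
E
```

```text
0.06002293808988666 [0.54725129 0.34143007 0.00553896]
0.0600478303902393
[ 0.32678456  0.02076691 -0.63895243] [ 0.54135348 -0.00349507  0.00810386] 0.060168104610869085
58.0167
[163.9331307  349.21276596] [ 0.6895 -0.2483  0.2809  0.1923  1.5622]
[482.4479638  349.30467572] [0.6936 0.2364 0.2821 0.1923 1.5622]
[323.41104294 221.49693252] [ 0.5415 -0.0048  0.1287  0.0607 -0.0097]
[567.67096774 234.08387097] [0.5549 0.267  0.0628 0.0623 0.2092]
[323.7641196  393.86046512] [ 0.7768 -0.0059  0.1879  0.0218  1.5622]
```

View pics/u3.png

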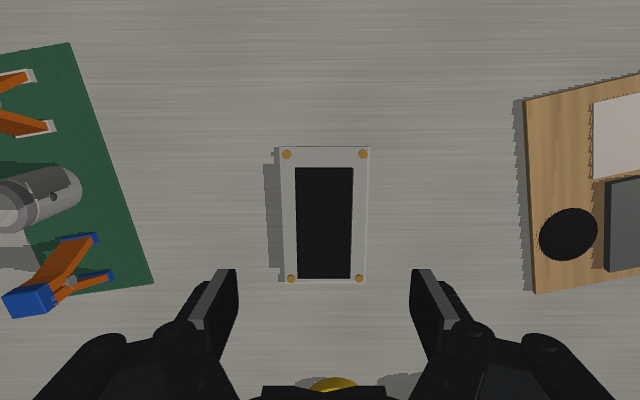

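The panel (323,222) lies centred on the mould, measured at (0.5415, -0.0048) against the mould's (0.5415, -0.0035), yaw -0.010. Before returning the three I check the pad positions from b2.

```bash
python3 - <<'E'
from h import *
np.set_printoptions(precision=4,suppress=True)
for l,p in dict(blue=(.045,.06),white=(-.06,0),tin=(.045,-.06)).items(): print(l,at(BC,BY,p))
ci,im=load("u3"); c=blobs(im,(0,0,0),(180,255,40))[3]; print("tin pad",rect(ci,c,.01))
ci,im=load("b2")
print([rect(ci,c,.01) for c in blobs(im,(100,120,40),(125,255,255))[:2]],[rect(ci,c,.01) for c in blobs(im,(0,0,150),(180,25,255),400)[:2]])
ci,im=load("pg"); print([rect(ci,c,.01) for c in blobs(im,(100,120,40),(125,255,255))[:1]])
E
```

```text
blue [0.5369 0.4001]
white [0.4473 0.3188]
tin [0.5628 0.283 ]
tin pad [0.5625 0.2806 0.0659 0.0654 0.2092]
[array([0.5361, 0.4013, 0.0818, 0.0594, 0.216 ])] [array([0.4467, 0.318 , 0.0799, 0.0631, 0.2158])]
[array([0.5353, 0.4022, 0.083 , 0.0566, 0.2195])]
```

```bash
python3 - <<'E'
from h import *
command_gripper(.085)
pick(at(MC,MY,(-.09,0)),MY,.062); place(np.array([.447,.3185]),BY,.069)
pick(at(MC,MY,(.09,0)),MY,.062); place(np.array([.5365,.4003]),BY,.069)
pick(at(MC,MY,(0,0)),MY,.043); place(np.array([.5627,.2825]),BY,.050)
move_to([.44,.325,.33],o(BY)); hold(.2); ci,im=wpic("end"); print(current_t())
cv2.imwrite("pics/endc.png",cv2.resize(im[80:310,0:500],None,fx=1.6,fy=1.6))
for k,(lo,hi,z) in dict(blue=((100,120,40),(125,255,255),.11),black=((0,0,0),(180,255,40),.028)).items():
    for c in blobs(im,lo,hi)[:6]: print(k,c.mean(0).round(),rect(ci,c,z))
E
```

```text
gap 0.03480974226919784 t 61.8333
gap 0.035508677563561554 t 73.775
gap 0.04858440340695795 t 86.2417
94.6
blue [626. 342.] [0.5755 0.7298 0.1268 0.0428 0.4908]
blue [360. 225.] [0.4982 0.3789 0.0644 0.0493 0.222 ]
blue [370. 264.] [ 0.5353  0.3982  0.0353  0.032  -1.3263]
black [498. 352.] [ 0.6453  0.6934  0.348   0.2292 -1.353 ]
black [148. 352.] [ 0.7839  0.0703  0.3492  0.2278 -1.353 ]
black [ 62. 176.] [ 0.5416 -0.0015  0.1308  0.0635 -0.0096]
black [323. 394.] [ 0.8132  0.4033  0.2269  0.0267 -1.353 ]
black [280. 225.] [0.5449 0.2849 0.0638 0.0445 1.4605]
```

View pics/endc.png

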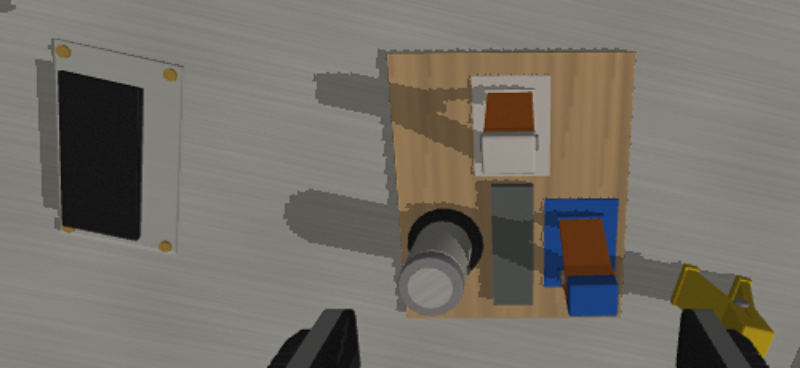

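All three stand on their own pads: white at (510,150), blue at (592,295) and the tin at (433,285). The panel (100,155) is on the mould at (0.5416, -0.0015), and the look-alike is untouched. Handing in.

```bash
python3 -c "
from h import *
print(close_job(),current_t())"
```

```text
the job is handed in; nothing more can be done
the job is handed in; nothing more can be done
```

I handed the job in at about 95 s of the 144 s limit: in the last picture the panel lies on the mould bed within about 3 mm of its centre, both clamps and the tin stand upright on their own pads, and nothing fell. The hand-in returned no verdict.

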